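Two-key interlock reset

TASK

The coil drive's interlock has tripped and must be reset. On the reset box, push the sliding guard fully back with the fingertips, then press the two round keys under it fully down together, one fingertip on each, hold both down for at least two seconds and let them come up, leaving the guard back. Do not press the square stop key, and do not pick up or shift any of the loose things lying about.

Things in the scene. Friction and masses are not known exactly. Their poses are not given: they have to be found in the camera images.
- reset_box: Interlock reset box, fixed to the table, grey, 170 (x) x 130 (y) x 45 mm high, black top panel; turned by up to 0.5 rad. Origin: centre of the underside; x points from its front (square key) to its back (cable), y to its left. A guard over the two round keys (x = -20, y = +-25 mm) slides between rails (y = +-48 to 57, x = -39 to 79 mm, tops 21.5 mm above the panel).
- guard (a joint): Travel of the guard along the box's +x, in m: 0 = fully forward, covering the round keys; 0.055 = fully back at its end stop, keys uncovered. Slides with about 1.5 N of friction and stays where it is left.
- guard_face (a point): Centre of the flat upright front face of the guard's lip; moves with the guard. The guard is a bare metal plate 54 (x) x 98 (y) x 3 mm, its top 62.5 mm above the table; the lip across it is 86 mm wide (y), 18 mm high, with a ramp behind, so it is pushed, not gripped. This point is 9 mm above the plate, which reaches 26 mm in front of it and 28 mm behind.
- key_left (a joint): How far the left round key is pressed, in m: 0 = up, 0.006 = fully down. A spring (about 1.2 N at first, 4 N fully down) lifts it again. Same for the right key.
- key_right (a joint): How far the right round key is pressed, in m: 0 = up, 0.006 = fully down.
- key_left_top (a point): Centre of the top of the left round key, moving with it: a grey cap 24 mm across, top 56 mm above the table when up (11 mm above the panel; still 5 mm above it when fully down). The round keys are 50 mm apart, centre to centre, along the box's y, and hidden while the guard is forward.
- key_right_top (a point): Centre of the top of the right round key, the same as the left one.
- stop_key (a joint): How far the square stop key is pressed, in m: 0 = up, 0.006 = fully down; spring as in the round keys. To be left alone.
- stop_top (a point): Centre of the top of the square stop key, a grey cap 24 x 24 mm, 55 mm above the table, 44 mm in front of the line of the round keys.
- slot_weight: Bystander, to be left alone: round brass slotted weight, 32 mm across, 14 mm high, lying close to the box's left side. Origin: centre of its underside.
- bar_magnet: Bystander, to be left alone: bar magnet 15 x 81 x 11 mm, lying along the box's right side. Origin: centre of its underside.
- eraser: Bystander, to be left alone: small eraser 18 x 40 x 12 mm, lying in front of the box. Origin: centre of its underside.
- spirit_level: Bystander, to be left alone: small spirit level 14 x 80 x 14 mm, at the left of the table. Origin: centre of its underside.
- pocket_compass: Bystander, to be left alone: round pocket compass, 48 mm across, 12 mm high, at the right of the table. Origin: centre of its underside.
- stopwatch: Bystander, to be left alone: hand stopwatch 76 x 53 x 14 mm, near the right front of the table. Origin: centre of its underside.

How it is judged:
By the outcome, as a careful person would: the job done as asked, in the order asked, and still so for the second after the job is handed in, with the robot touching nothing.
It also fails if it takes over 40 s, if anything falls off the work surface, if the arm or the gripper's body presses on something with over 40 N, if the wrist force passes 120 N, or if a joint passes its speed limit or range.

ROBOT

A 6-joint arm with a two-finger parallel gripper is mounted at the origin on a cart in front of the work surface, level with it; the furniture and walls round the work are solid. World frame = base frame: x ahead of the robot, y to its left, z up, the work surface at z = 0. Lengths are in m, angles in degrees, forces in N, time in s.
With the tool pointing down it reaches from about 0.25 to 0.725 m from the base axis. Payload 9.7 kg.
Tool frame: the origin (TCP) lies between the finger pads; the fingertips stand 19 mm ahead of it and the grasp point (between the pads) is the TCP; z points along the fingers, y is the line along which they close (so a half turn about z gives the same grasp; the last joint's range is limited). The gripper opens to 85 mm and grips with 20 to 120 N. Pads are 22 mm wide; open, the fingers measure 114 mm over their backs; the gripper's body (76 mm by 85 mm) begins 54 mm behind the grasp point. The pads swing forward as they close: fully open they stand 13 mm farther back than shut.
Start: joints at [65.718, 4.979, 10.078, 95.1, 0, 90], TCP at [0.226, 0.501, 0.25] pointing down, gripper open.
Joint ranges: [-179.16, 179.16], [-48.56, 103.87], [-65.8, 70.77], [-126.05, 130.52], [-82.76, 87.17], [-180, 180]. Speed limits (degrees/s): [127.2, 127.2, 147.25, 180, 180, 180].

INTERFACE

Orientations are given as [roll, pitch, yaw] about the fixed x, y, z axes, in that order (R = Rz(yaw) Ry(pitch) Rx(roll)).
In Python, from workcell import telemetry, camera, calibration, workorder gives the robot as it stands.
- The arm moves only by the tool play_rows, never from a script. Its argument "increments" is a list of rows, each a list of 3 entries, a list of its own where there are three numbers: the shift along the tool's x, y, z in mm, then the turn, a rotation vector about the tool's x, y, z in degrees, then the closure, from 0 (fully open) to 1 (shut). In form: [[[x, y, z], [ax, ay, az], jaw], ...]. A call has 1 to 20 rows; each row is the pose to reach, as a shift and turn from the pose commanded when the call began, along the tool's axes at that moment; what a row does not reach only later rows make up. A row lasts 1/10 s, in which the tool goes at most 50 mm and 8.59 degrees, less where a joint would pass 70% of its speed; a pose out of reach is approached as far as the arm can. A call with a gripper value outside its range is refused whole. The fingers move at their own pace and stop on an object; "grip_force" is the grip in N (left out, the last holds). Time passes only in rows, so rows that repeat a pose let the fingers close. It gives the time, the measured TCP pose, the force, the opening and the grip force at its end, in the units of the state.
- telemetry.get_obs(): the state, without advancing time (a new reading comes with each control period).
- camera(name): name is "scene" or "side" or "wrist"; returns (picture, depth): 480x640x3 uint8, red, green, blue; 480x640 float32, m along the optical axis (not along the pixel's ray), 0 where there is no reading.
- calibration(name): a dict with "vertical_fov" (degrees; the focal length in pixels is half the picture's height over the tangent of half this angle, whatever the lens; pixels are square), "cx", "cy" (the principal point, pixels), "k1" (the pictures are not rectified: a ray, as slopes to the right and down, at radius r is drawn at 1 + k1 r^2 times it, then the intrinsics apply), "rvec" (rotation vector, rad) and "tvec" (3), from world to camera coordinates, as OpenCV has them; the wrist camera has in their place "hand_eye" (4x4, takes a point from camera to tool coordinates, whose origin is the TCP and whose axes are the flange's). Camera axes: x right, y down, z forward; pixel columns grow to the right and rows downward; lengths in m; the calibration is good to about 2 mm. A picture is of the moment at which its call begins: read the wrist's pose just before it. calibration takes no time and is no camera call.
- workorder.job_done(): hands the job in; it is judged then, once.
The state is a dict: "time": time; "q": joint angles; "qd": joint speeds; "joint_efforts": joint torques, N m; "ee_pos": TCP position; "tcp_rot": TCP orientation; "wrist_force": force on the tool from outside, world axes, zero at the start; "torque": the same for the moment, N m; "opening": finger opening in m; "grasp_force": force on a finger pad.
Only numpy, scipy, OpenCV 4.12 (cv2) and the standard library are available. Lean on these libraries where they do the work, as an engineer would, in place of code of your own. Each camera call takes 0.05 s, during which the arm holds its last target. There are 200 camera calls.

## Working session

There is one attempt and no reset: what is moved stays moved. The work goes in short steps, Python scripts to look and compute and a tool call to move; the robot and the scene stay as the last step left them, time stands still between calls to the robot, and variables do not carry over. Pictures are saved under pics/ and viewed, at most 10 in all, crops included, and the job is handed in when it is done.

Besides the shell and the picture viewer there is one more tool, called after "Call:" as name([rows], argument=value, ...), one row to a line, values as JSON. play_rows: Moves the arm, as the interface text tells. Its arguments: {"type":"object","properties":{"increments":{"type":"array"},"grip_force":{"type":"number"}},"required":["increments"]}

```bash
mkdir -p pics; ls; cat > h.py <<'E'
import numpy as np, cv2
from scipy.spatial.transform import Rotation as R
from workcell import telemetry, camera, calibration, workorder
def K(c):
    f=240/np.tan(np.radians(c["vertical_fov"]/2)); return np.array([[f,0,c["cx"]],[0,f,c["cy"]],[0,0,1]])
def ext(name,obs=None):
    c=calibration(name)
    if "rvec" in c:
        Rm=cv2.Rodrigues(np.array(c["rvec"],float))[0]; t=np.array(c["tvec"],float).ravel()
        return c,Rm.T,-Rm.T@t
    H=np.array(c["hand_eye"]); T=np.eye(4); T[:3,:3]=R.from_euler('xyz',obs["tcp_rot"],degrees=True).as_matrix(); T[:3,3]=obs["ee_pos"]
    M=T@H; return c,M[:3,:3],M[:3,3]
def slopes(uv,c):
    k=K(c); uv=np.atleast_2d(np.asarray(uv,float))
    return cv2.undistortPoints(uv.reshape(-1,1,2),k,np.array([c["k1"],0,0,0,0.])).reshape(-1,2)
def onplane(name,uv,z,obs=None):
    c,Rm,o=ext(name,obs); s=slopes(uv,c); d=np.c_[s,np.ones(len(s))]@Rm.T
    return o+d*((z-o[2])/d[:,2])[:,None]
def bydepth(name,uv,dep,obs=None):
    c,Rm,o=ext(name,obs); s=slopes(uv,c); uvi=np.atleast_2d(uv).astype(int)
    d=dep[uvi[:,1],uvi[:,0]]; return o+(np.c_[s,np.ones(len(s))]*d[:,None])@Rm.T
def project(name,P,obs=None):
    c,Rm,o=ext(name,obs); p=(np.atleast_2d(P)-o)@Rm
    return cv2.projectPoints(p.reshape(-1,1,3),np.zeros(3),np.zeros(3),K(c),np.array([c["k1"],0,0,0,0.]))[0].reshape(-1,2)
E
python3 - <<'E'
from h import *
o=telemetry.get_obs(); print(o)
for n in("scene","side"):
    p,d=camera(n); cv2.imwrite(f"pics/{n}0.png",p[:,:,::-1]); np.save(f"{n}0.npy",d); print(n,ext(n)[2],calibration(n))
print(calibration("wrist"))
E
```

```text
pics
{'time': 0.0, 'q': array([6.57172955e+01, 5.01233452e+00, 1.00338644e+01, 9.50994686e+01,
       7.48581372e-04, 9.00010879e+01]), 'qd': array([ 0.07820192, -0.06630233,  0.0096322 ,  0.04760694, -0.03809352,
        0.0424419 ]), 'joint_efforts': array([ 2.48256540e-03, -5.20385563e+01,  4.64808798e+01,  1.60274404e-02,
        1.62585047e-04,  3.78372150e-06]), 'ee_pos': array([0.22609412, 0.50115471, 0.24956593]), 'tcp_rot': array([-1.79922061e+02, -7.47100798e-04,  1.55716207e+02]), 'wrist_force': array([ 0.69946075, -0.14052109, -0.83527207]), 'torque': array([-0.03621197, -0.03632181, -0.02558898]), 'grasp_force': 0.0, 'opening': 0.08548157383159614}
scene [-0.221198   -0.83058485  0.61865337] {'vertical_fov': 49.6202836310768, 'cx': 321.17274418147275, 'cy': 239.01578746845735, 'k1': -0.12076107408601956, 'rvec': array([ 1.96141513, -0.65092815,  0.43347387]), 'tvec': array([-0.34641341,  0.18691906,  0.98315347])}
side [0.22263675 0.78944901 1.226948  ] {'vertical_fov': 44.566012763090704, 'cx': 315.30385955926096, 'cy': 240.47548390753016, 'k1': 0.054805859425861095, 'rvec': array([ 0.38198836, -2.89656974,  0.91691711]), 'tvec': array([0.42037875, 0.12969608, 1.40877922])}
{'vertical_fov': 58.611624433153104, 'cx': 322.5447765625629, 'cy': 239.6804450365167, 'k1': -0.0734975611060051, 'hand_eye': array([[ 6.47949972e-04, -9.54304215e-01, -2.98836152e-01,
         7.64730256e-02],
       [ 9.99999546e-01,  4.09400462e-04,  8.60863352e-04,
         6.78280951e-04],
       [-6.99181867e-04, -2.98836574e-01,  9.54304047e-01,
        -1.24141211e-01],
       [ 0.00000000e+00,  0.00000000e+00,  0.00000000e+00,
         1.00000000e+00]])}
```

View pics/scene0.png

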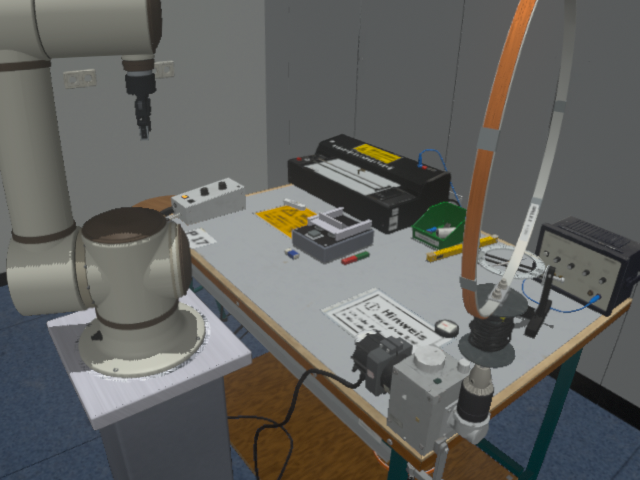

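View pics/side0.png

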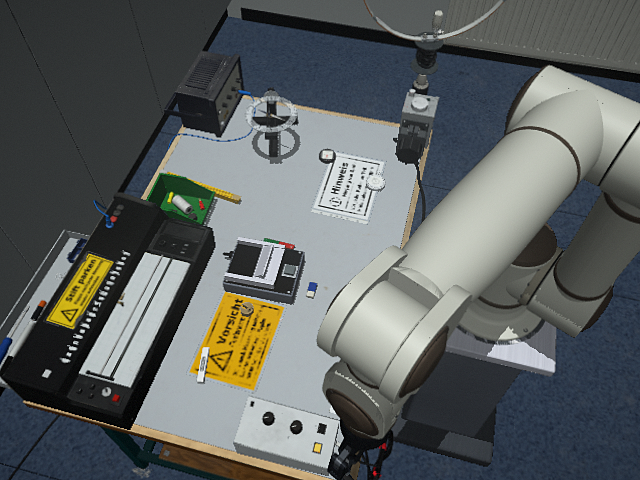

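The side view shows the box around (265,268), with the stop key at about (290,270) and the guard lip at about (268,262). The weight is at (247,308), the magnet at (280,244) and the eraser at (312,290).

```bash
python3 - <<'E'
from h import *
for n,(u0,u1,v0,v1) in dict(side=(205,335,225,330),scene=(280,385,195,275)).items():
    im=cv2.imread(f"pics/{n}0.png"); d=np.load(f"{n}0.npy")
    cv2.imwrite(f"pics/{n}c.png",cv2.resize(im[v0:v1,u0:u1],None,fx=5,fy=5,interpolation=cv2.INTER_NEAREST))
    g=np.stack(np.meshgrid(np.arange(u0,u1),np.arange(v0,v1)),-1).reshape(-1,2)
    P=bydepth(n,g,d)
    for lo,hi,nm in((.038,.05,'panel'),(.056,.0635,'plate'),(.064,.07,'rail'),(.074,.09,'lip')):
        m=(P[:,2]>lo)&(P[:,2]<hi)
        mask=np.zeros((480,640),np.uint8); q=g[m]; mask[q[:,1],q[:,0]]=1
        k,l,s,c=cv2.connectedComponentsWithStats(mask)
        if k<2: continue
        i=1+s[1:,4].argmax(); q=np.argwhere(l==i)[:,::-1]; PP=bydepth(n,q,d)
        print(n,nm,len(q),PP.mean(0).round(4),cv2.minAreaRect((PP[:,:2]*1000).astype(np.float32)))
E
```

```text
side panel 1108 [0.4967 0.1077 0.0443] ((537.6000366210938, 91.54180908203125), (169.9645233154297, 133.23776245117188), 2.447737693786621)
side plate 237 [0.5121 0.0894 0.0613] ((512.537109375, 85.50316619873047), (28.22880744934082, 101.33211517333984), 1.1432852745056152)
side rail 241 [0.5476 0.1348 0.0667] ((552.8720092773438, 141.6396484375), (99.19375610351562, 82.75434112548828), 44.89753341674805)
side lip 147 [0.5298 0.0917 0.0785] ((532.51123046875, 90.60722351074219), (17.389469146728516, 92.03762817382812), 3.360849618911743)
scene panel 809 [0.5046 0.0655 0.0441] ((539.3253173828125, 84.9601821899414), (171.7179718017578, 129.21995544433594), 1.4958534240722656)
scene plate 287 [0.5318 0.0702 0.0611] ((563.7527465820312, 87.78244018554688), (126.33084869384766, 118.99726104736328), 3.7929461002349854)
scene rail 128 [0.5552 0.0391 0.0662] ((563.5750122070312, 51.09822463989258), (117.86471557617188, 43.3111457824707), 2.5717010498046875)
scene lip 237 [0.6977 0.1071 0.0833] ((711.3829956054688, 115.45956420898438), (122.38160705566406, 52.30849838256836), 89.05027770996094)
```

View pics/sidec.png

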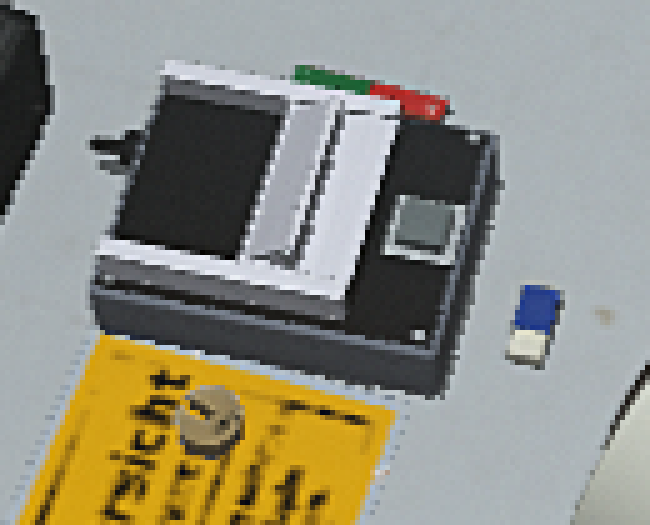

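The crop shows the guard forward with its lip across it. The stop key is on the robot's side, so the box is turned only about 2°. I'll move above it for a wrist look.

```bash
cat >> h.py <<'E'
def move(target,yaw):
    o=telemetry.get_obs(); M=R.from_euler('xyz',o["tcp_rot"],degrees=True); T=R.from_euler('xyz',[180,0,yaw],degrees=True)
    print("shift mm",(M.inv().apply(np.array(target)-o["ee_pos"])*1000).round(1),"turn",(M.inv()*T).as_rotvec(degrees=True).round(2))
E
python3 -c "
from h import *
move([.49,.09,.24],-178)"
```

```text
shift mm [-409.6 -266.3   10. ] turn [-7.000e-02 -2.000e-02 -2.628e+01]
```

Call:
play_rows([
  [[-41,-27,1],[0,0,-3],0.5],
  [[-82,-53,2],[0,0,-6],0.5],
  [[-123,-80,3],[0,0,-9],0.5],
  [[-164,-107,4],[0,0,-12],0.5],
  [[-205,-133,5],[0,0,-15],0.5],
  [[-246,-160,6],[0,0,-18],0.5],
  [[-287,-186,7],[0,0,-21],0.5],
  [[-328,-213,8],[0,0,-24],0.5],
  [[-369,-240,9],[0,0,-26.3],0.5],
  [[-409.6,-266.3,10],[0,0,-26.3],0.5],
  [[-409.6,-266.3,10],[0,0,-26.3],0.5],
  [[-409.6,-266.3,10],[0,0,-26.3],0.5],
  [[-409.6,-266.3,10],[0,0,-26.3],0.5],
])

```text
time: 1.4
ee_pos: [0.4896, 0.0908, 0.2402]
tcp_rot: [180.0, -0.0, -178.0]
wrist_force: [0.4, -0.3, 0.0]
opening: 0.0428
grasp_force: 0.0
```

```bash
python3 - <<'E'
from h import *
o=telemetry.get_obs(); p,d=camera("wrist"); cv2.imwrite("pics/w1.png",p[:,:,::-1]); np.save("w1.npy",d)
import pickle; pickle.dump(o,open("w1.pkl","wb")); print(o["time"],o["ee_pos"],o["tcp_rot"],o["q"],o["opening"],o["wrist_force"])
E
```

```text
1.4 [0.48958486 0.09075674 0.24016359] [ 1.79989453e+02 -3.15272218e-02 -1.77957597e+02] [ 1.04939369e+01 -2.33103878e+00  1.50316932e+00  9.38638428e+01
  1.50662523e-02  8.45153326e+00] 0.0428421578013818 [ 0.4364989  -0.28726554  0.04862799]
```

View pics/w1.png

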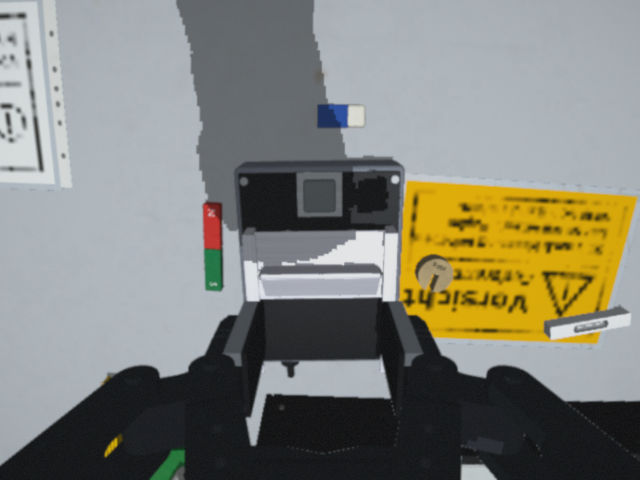

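The wrist view has image up toward the robot. It shows the stop key at (319,195), panel screws at (244,182) and (395,180), and the lip's front edge at v≈267 from u 261 to 382. The rails are at u≈250 and u≈390. Next I'll measure the box pose from this.

```bash
python3 - <<'E'
from h import *
import pickle
o=pickle.load(open("w1.pkl","rb")); d=np.load("w1.npy"); im=cv2.imread("pics/w1.png")
g=np.stack(np.meshgrid(np.arange(225,425),np.arange(150,310)),-1).reshape(-1,2); P=bydepth("wrist",g,d,o)
def rect(m,nm):
    mask=np.zeros((480,640),np.uint8); q=g[m]; mask[q[:,1],q[:,0]]=1
    k,l,s,c=cv2.connectedComponentsWithStats(mask); i=1+s[1:,4].argmax(); q=np.argwhere(l==i)[:,::-1]
    PP=bydepth("wrist",q,d,o); r=cv2.minAreaRect((PP[:,:2]*1000).astype(np.float32)); print(nm,len(q),PP.mean(0).round(4),np.round(r[0],1),np.round(r[1],1),round(r[2],2)); return PP
z=P[:,2]
rect((z>.075)&(z<.09),"lip"); rect((z>.058)&(z<.0645)&(P[:,0]<.53),"plate"); rect((z>.02)&(P[:,0]<.53),"box")
sk=rect((z>.0505)&(z<.058)&(P[:,0]<.495),"stop")
print(np.percentile(z,[5,50,95]))
print("screws",onplane("wrist",[[244,182],[395,180]],.045,o).round(4))
# front edge of box: per column first row with z>.03
E=[]
for u in range(245,396,5):
    zz=[(v,P[(g[:,0]==u)&(g[:,1]==v)][0]) for v in range(150,200)]
    for v,p in zz:
        if p[2]>.04: E.append(p);break
E=np.array(E); f=np.polyfit(E[:,1],E[:,0],1); print("front edge x=",f, "yaw",-np.degrees(np.arctan(f[0])))
# side edges at panel height
for v in range(170,230,15):
    row=P[(g[:,1]==v)&(z>.035)]; print(v,row[0].round(4),row[-1].round(4))
E
```

```text
lip 1662 [0.531  0.0914 0.079 ] [532.6  91.3] [12.5 89.9] 2.8
plate 4385 [0.5141 0.0906 0.0629] [515.1  90.3] [31.  96.6] 1.42
box 18635 [0.493  0.0903 0.0543] [471.8  89.4] [116.6 133. ] 0.11
stop 1051 [0.4761 0.0887 0.0553] [476.6  88.5] [23.8 23.8] 2.64
[9.09006221e-05 4.57824500e-02 7.81359225e-02]
screws [[0.47   0.0318 0.045 ]
 [0.4644 0.1453 0.045 ]]
front edge x= [-0.04338978  0.45741683] yaw 2.4844926925262842
170 [0.4617 0.0244 0.0414] [0.4135 0.0886 0.3643]
185 [0.4729 0.0244 0.0427] [0.4684 0.1523 0.042 ]
200 [0.4847 0.0248 0.0419] [0.4803 0.1536 0.0411]
215 [0.4966 0.0253 0.0419] [0.4919 0.1536 0.0422]
```

```bash
python3 - <<'E'
from h import *
import pickle
o=pickle.load(open("w1.pkl","rb")); d=np.load("w1.npy")
g=np.stack(np.meshgrid(np.arange(150,500),np.arange(280,480)),-1).reshape(-1,2); P=bydepth("wrist",g,d,o)
M=R.from_euler('xyz',o["tcp_rot"],degrees=True); t=(P-o["ee_pos"])@M.as_matrix()*1000
ok=(P[:,2]>.15)&(d[g[:,1],g[:,0]]>0)
for s in(-1,1):
    m=ok&(t[:,1]*s>0); q=t[m]; zm=np.percentile(q[:,2],99.8); 
    for a in(2,6,10,20):
        e=q[q[:,2]>zm-a]; print(s,round(zm,1),a,len(e),e.min(0).round(1),e.max(0).round(1))
move([.508,.090,.12],-177.4)
E
```

```text
-1 14.9 2 81 [-10.9 -27.   12.9] [ 10.5 -20.5  16.9]
-1 14.9 6 283 [-10.9 -33.    8.9] [ 11.2 -20.5  16.9]
-1 14.9 10 570 [-11.3 -33.7   4.9] [ 11.3 -20.3  16.9]
-1 14.9 20 1371 [-11.8 -34.3  -5.1] [ 11.6 -20.3  16.9]
1 14.6 2 93 [-9.7 22.  12.6] [10.6 28.5 16.9]
1 14.6 6 298 [-11.2  22.    8.6] [11.4 34.1 16.9]
1 14.6 10 574 [-11.4  21.9   4.6] [11.4 35.5 16.9]
1 14.6 20 1399 [-11.4  21.7  -5.4] [11.6 35.9 16.9]
shift mm [-18.5  -1.8 120.3] turn [ 0.01 -0.01 -0.5 ]
```

The fingertips are 15–16 mm ahead of the TCP at this closure, and their tips are centred about ±25 mm, which matches the keys. Next: descend in front of the lip.

Call:
play_rows([
  [[-10,-1,30],[0,0,-0.5],0.5],
  [[-18.5,-1.8,70],[0,0,-0.5],0.5],
  [[-18.5,-1.8,110],[0,0,-0.5],0.5],
  [[-18.5,-1.8,135],[0,0,-0.5],0.5],
  [[-18.5,-1.8,150],[0,0,-0.5],0.5],
  [[-18.5,-1.8,155],[0,0,-0.5],0.5],
  [[-18.5,-1.8,155],[0,0,-0.5],0.5],
  [[-18.5,-1.8,155],[0,0,-0.5],0.5],
])

```text
time: 2.25
ee_pos: [0.5093, 0.0894, 0.0869]
tcp_rot: [180.0, 0.1, -177.5]
wrist_force: [-0.3, -0.3, -0.2]
opening: 0.0424
grasp_force: 0.0
```

```bash
python3 - <<'E'
from h import *
o=telemetry.get_obs(); print(o["time"],o["ee_pos"],o["wrist_force"])
p,d=camera("side"); a=p[225:330,205:335,::-1]; a=cv2.resize(a,(520,420)); 
p,d=camera("wrist"); b=cv2.resize(p[:,:,::-1],(280,210)); c=np.zeros((420,800,3),np.uint8); c[:,:520]=a; c[:210,520:]=b
cv2.imwrite("pics/s2.png",c)
E
```

```text
2.25 [0.50926983 0.08941438 0.08688081] [-0.27334095 -0.33128797 -0.21034209]
```

View pics/s2.png

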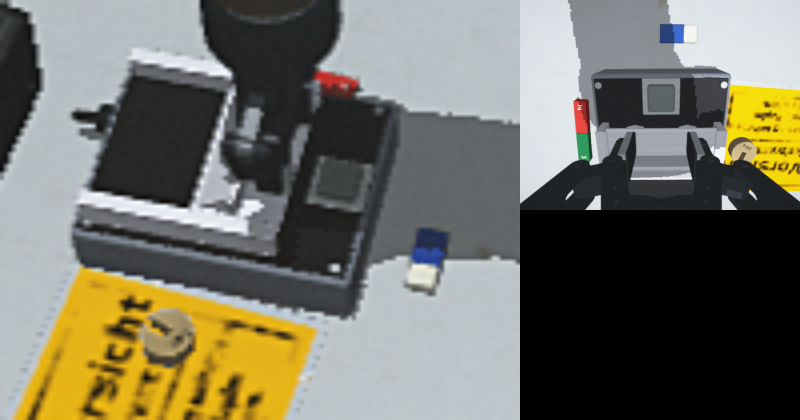

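Call:
play_rows([
  [[-3,0,0],[0,0,0],0.5],
  [[-6,0,0],[0,0,0],0.5],
  [[-9,0,0],[0,0,0],0.5],
  [[-13,0,0],[0,0,0],0.5],
  [[-17,0,0],[0,0,0],0.5],
  [[-21,0,0],[0,0,0],0.5],
  [[-25,0,0],[0,0,0],0.5],
  [[-29,0,0],[0,0,0],0.5],
  [[-33,0,0],[0,0,0],0.5],
  [[-37,0,0],[0,0,0],0.5],
  [[-41,0,0],[0,0,0],0.5],
  [[-45,0,0],[0,0,0],0.5],
  [[-49,0,0],[0,0,0],0.5],
  [[-52,0,0],[0,0,0],0.5],
  [[-54,0,0],[0,0,0],0.5],
  [[-56,0,0],[0,0,0],0.5],
  [[-56,0,0],[0,0,0],0.5],
])

```text
time: 4.05
ee_pos: [0.5648, 0.0914, 0.0852]
tcp_rot: [-180.0, 0.0, -177.5]
wrist_force: [-0.5, -0.6, 0.3]
opening: 0.0428
grasp_force: 0.0
```

Call:
play_rows([
  [[-1,0,0],[0,0,0],0.5],
  [[-2,0,0],[0,0,0],0.5],
  [[-3,0,0],[0,0,0],0.5],
  [[-4,0,0],[0,0,0],0.5],
  [[-5,0,0],[0,0,0],0.5],
  [[-5,0,0],[0,0,0],0.5],
])

```text
time: 4.65
ee_pos: [0.5697, 0.0916, 0.0852]
tcp_rot: [-180.0, 0.0, -177.5]
wrist_force: [-0.3, -1.1, -0.6]
opening: 0.0429
grasp_force: 0.4
```

Call:
play_rows([
  [[-1,0,0],[0,0,0],0.5],
  [[-2,0,0],[0,0,0],0.5],
  [[-2,0,0],[0,0,0],0.5],
])

```text
time: 4.95
ee_pos: [0.5709, 0.0917, 0.0852]
tcp_rot: [-180.0, -0.1, -177.5]
wrist_force: [-4.6, -1.4, 2.6]
opening: 0.0431
grasp_force: 2.8
```

```bash
python3 - <<'E'
from h import *
o=telemetry.get_obs(); print(o["time"],o["ee_pos"],o["wrist_force"],o["joint_efforts"])
p,d=camera("side"); a=p[225:330,205:335,::-1]; a=cv2.resize(a,(520,420)); 
p,d=camera("wrist"); b=cv2.resize(p[:,:,::-1],(280,210)); c=np.zeros((420,800,3),np.uint8); c[:,:520]=a; c[:210,520:]=b
cv2.imwrite("pics/s3.png",c)
E
```

```text
4.95 [0.57085587 0.09170245 0.08520646] [-4.64860873 -1.42625893  2.57867989] [ 3.89210426e-02 -5.55405164e+01  4.83799088e+01 -2.34336197e+00
  5.03805047e-02  1.24279959e-01]
```

View pics/s3.png

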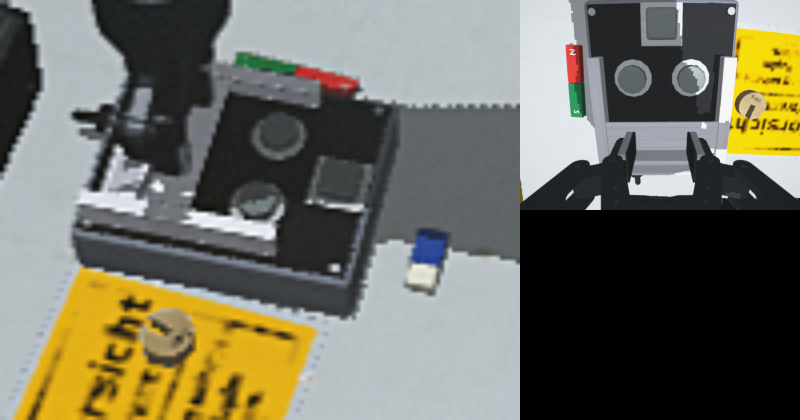

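Both keys are now uncovered and the force is rising at the end stop. I'll push a little more, back off, lift and measure the keys.

Call:
play_rows([
  [[-1,0,0],[0,0,0],0.5],
  [[-2,0,0],[0,0,0],0.5],
  [[-2.5,0,0],[0,0,0],0.5],
  [[-2.5,0,0],[0,0,0],0.5],
])

```text
time: 5.45
ee_pos: [0.5712, 0.0917, 0.0851]
tcp_rot: [-180.0, -0.3, -177.5]
wrist_force: [-17.7, -1.7, 8.6]
opening: 0.0425
grasp_force: 9.0
```

Call:
play_rows([
  [[5,0,0],[0,0,0],0.5],
  [[12,0,-5],[0,0,0],0.5],
  [[22,0,-20],[0,0,0],0.5],
  [[26,0,-30],[0,0,0],0.5],
  [[26,0,-30],[0,0,0],0.5],
  [[26,0,-30],[0,0,0],0.5],
  [[26,0,-30],[0,0,0],0.5],
])

```text
time: 6.15
ee_pos: [0.5481, 0.0907, 0.115]
tcp_rot: [180.0, -0.0, -177.5]
wrist_force: [0.1, 0.3, -0.1]
opening: 0.0426
grasp_force: 0.0
```

```bash
python3 - <<'E'
from h import *
import pickle
o=telemetry.get_obs(); p,d=camera("wrist"); cv2.imwrite("pics/w4.png",p[:,:,::-1]); np.save("w4.npy",d); pickle.dump(o,open("w4.pkl","wb")); print(o["time"],o["ee_pos"],o["opening"])
g=np.stack(np.meshgrid(np.arange(640),np.arange(480)),-1).reshape(-1,2); P=bydepth("wrist",g,d,o); z=P[:,2]
def rects(m,nm):
    k,l,s,c=cv2.connectedComponentsWithStats(m.reshape(480,640).astype(np.uint8),connectivity=4)
    for i in range(1,k):
        if s[i,4]>400:
            q=np.argwhere(l==i)[:,::-1]; PP=bydepth("wrist",q,d,o); r=cv2.minAreaRect((PP[:,:2]*1000).astype(np.float32))
            print(nm,s[i],PP.mean(0).round(4),[np.round(x,1) for x in r])
near=(P[:,0]>.44)&(P[:,0]<.65)&(abs(P[:,1]-.09)<.07)
rects(near&(z>.0515)&(z<.0585),"keys"); rects(near&(z>.073)&(z<.082),"lip"); rects(near&(z>.0595)&(z<.064),"plate")
E
```

```text
6.15 [0.54811073 0.09074172 0.11502361] 0.04260234230758883
keys [ 294   90   58   59 3306] [0.4769 0.0885 0.0554] [array([477.2,  88.5]), array([23.9, 24. ]), np.float64(3.1)]
keys [ 353  193   54   54 2172] [0.5188 0.1153 0.0563] [array([519.5, 115.7]), array([23.3, 23.2]), np.float64(79.0)]
keys [ 241  194   54   53 2168] [0.5213 0.066  0.0562] [array([522. ,  65.7]), array([23. , 23.3]), np.float64(47.5)]
lip [ 258  361  130   28 3105] [0.5851 0.0931 0.0781] [array([588.3,  93.4]), array([14.8, 59.2]), np.float64(2.8)]
plate [ 220  299  209   55 6711] [0.5675 0.0929 0.0629] [array([569.3,  93.2]), array([28. , 95.5]), np.float64(2.8)]
plate [255 394 135   6 464] [0.6083 0.0937 0.063 ] [array([608.3,  94. ]), array([ 4.2, 66.4]), np.float64(2.8)]
```

View pics/w4.png

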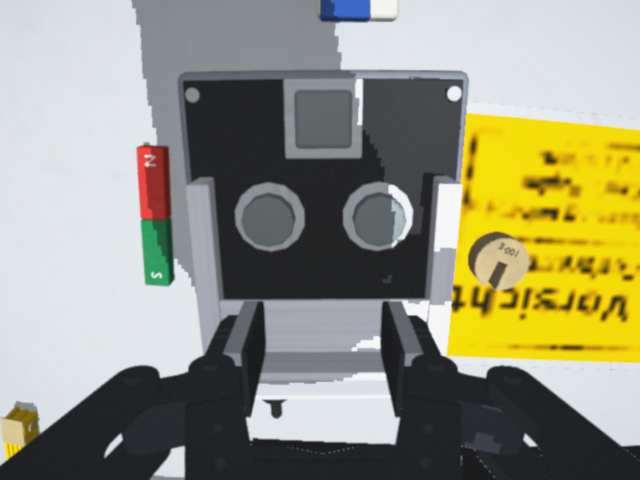

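The picture shows the round keys at (270,217) and (377,217). They measure 50 mm apart, with their centre at (0.5207, 0.0907). The guard is fully back with its plate front at v≈300, and the bystanders are untouched. Next: go over the keys.

```bash
python3 -c "
from h import *
move([.5207,.090,.0765],-177.2)"
```

```text
shift mm [27.3  0.5 38.3] turn [-0.   -0.03 -0.28]
```

Call:
play_rows([
  [[14,0,0],[0,0,-0.3],0.5],
  [[27.3,0.5,5],[0,0,-0.3],0.5],
  [[27.3,0.5,15],[0,0,-0.3],0.5],
  [[27.3,0.5,28],[0,0,-0.3],0.5],
  [[27.3,0.5,35],[0,0,-0.3],0.5],
  [[27.3,0.5,38],[0,0,-0.3],0.5],
  [[27.3,0.5,38],[0,0,-0.3],0.5],
  [[27.3,0.5,38],[0,0,-0.3],0.5],
])

```text
time: 7.0
ee_pos: [0.521, 0.0901, 0.0775]
tcp_rot: [180.0, 0.0, -177.2]
wrist_force: [-0.4, -0.6, 0.9]
opening: 0.0424
grasp_force: 0.0
```

Call:
play_rows([
  [[0,0,1],[0,0,0],0.5],
  [[0,0,2],[0,0,0],0.5],
  [[0,0,3],[0,0,0],0.5],
  [[0,0,4],[0,0,0],0.5],
  [[0,0,5],[0,0,0],0.5],
  [[0,0,6],[0,0,0],0.5],
  [[0,0,6],[0,0,0],0.5],
  [[0,0,6],[0,0,0],0.5],
])

```text
time: 7.8
ee_pos: [0.5208, 0.0901, 0.0715]
tcp_rot: [180.0, 0.0, -177.2]
wrist_force: [-1.3, -0.5, 2.9]
opening: 0.0428
grasp_force: 1.8
```

Call:
play_rows([
  [[0,0,1],[0,0,0],0.5],
  [[0,0,2],[0,0,0],0.5],
  [[0,0,3],[0,0,0],0.5],
  [[0,0,4],[0,0,0],0.5],
  [[0,0,5],[0,0,0],0.5],
  [[0,0,5],[0,0,0],0.5],
])

```text
time: 8.4
ee_pos: [0.5208, 0.0901, 0.0671]
tcp_rot: [180.0, 0.0, -177.2]
wrist_force: [-4.3, -1.2, 10.6]
opening: 0.0423
grasp_force: 5.5
```

Call:
play_rows([
  [[0,0,1],[0,0,0],0.5],
  [[0,0,2],[0,0,0],0.5],
  [[0,0,2],[0,0,0],0.5],
])

```text
time: 8.7
ee_pos: [0.5209, 0.0901, 0.0669]
tcp_rot: [180.0, 0.1, -177.2]
wrist_force: [-11.1, -1.3, 25.5]
opening: 0.0428
grasp_force: 13.0
```

Both keys seem to have bottomed. I'll hold and check the balance by the moment.

Call:
play_rows([
  [[0,0,0],[0,0,0],0.5],
  [[0,0,0],[0,0,0],0.5],
  [[0,0,0],[0,0,0],0.5],
])

```text
time: 9.0
ee_pos: [0.5209, 0.0901, 0.0669]
tcp_rot: [180.0, 0.1, -177.2]
wrist_force: [-10.3, -1.5, 24.8]
opening: 0.0424
grasp_force: 12.8
```

```bash
python3 - <<'E'
from h import *
o=telemetry.get_obs(); print(o["ee_pos"],o["wrist_force"],o["torque"],o["tcp_rot"],o["grasp_force"])
p,d=camera("wrist"); cv2.imwrite("pics/w5.png",p[:,:,::-1])
E
```

```text
[0.52087528 0.09006479 0.06691766] [-10.3013833   -1.54180315  24.76648904] [-0.40237141  2.29791092 -0.02732843] [ 1.79989128e+02  1.01501096e-01 -1.77182085e+02] 12.844903244404122
```

View pics/w5.png

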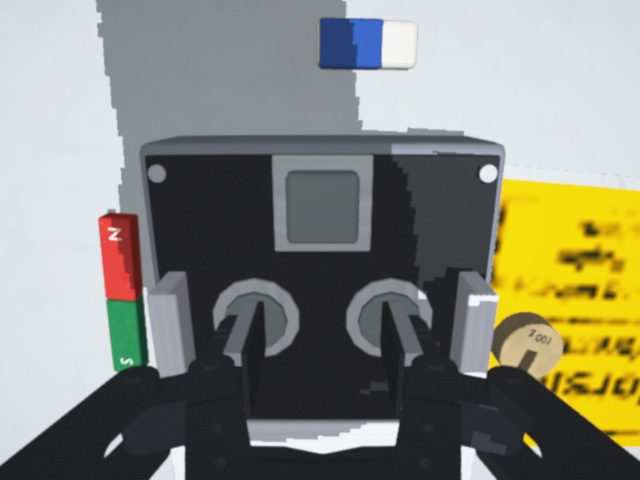

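Each tip sits on its own key, at (255,318) and (390,318). The moment is nearly all lateral force times lever, so the load is shared about equally, roughly 12 N each. Now hold, then lift.

Call:
play_rows([
  [[0,0,0],[0,0,0],0.5],
  [[0,0,0],[0,0,0],0.5],
  [[0,0,0],[0,0,0],0.5],
  [[0,0,0],[0,0,0],0.5],
  [[0,0,0],[0,0,0],0.5],
  [[0,0,0],[0,0,0],0.5],
  [[0,0,0],[0,0,0],0.5],
  [[0,0,0],[0,0,0],0.5],
  [[0,0,0],[0,0,0],0.5],
  [[0,0,0],[0,0,0],0.5],
  [[0,0,0],[0,0,0],0.5],
  [[0,0,0],[0,0,0],0.5],
  [[0,0,0],[0,0,0],0.5],
  [[0,0,0],[0,0,0],0.5],
  [[0,0,0],[0,0,0],0.5],
  [[0,0,0],[0,0,0],0.5],
  [[0,0,0],[0,0,0],0.5],
  [[0,0,0],[0,0,0],0.5],
  [[0,0,0],[0,0,0],0.5],
  [[0,0,0],[0,0,0],0.5],
])

```text
time: 11.05
ee_pos: [0.5209, 0.0901, 0.0669]
tcp_rot: [180.0, 0.1, -177.2]
wrist_force: [-10.1, -2.0, 25.3]
opening: 0.0428
grasp_force: 12.8
```

Call:
play_rows([
  [[0,0,0],[0,0,0],0.5],
  [[0,0,0],[0,0,0],0.5],
  [[0,0,0],[0,0,0],0.5],
  [[0,0,0],[0,0,0],0.5],
  [[0,0,0],[0,0,0],0.5],
])

```text
time: 11.55
ee_pos: [0.5209, 0.0901, 0.0669]
tcp_rot: [180.0, 0.1, -177.2]
wrist_force: [-10.3, -1.7, 25.4]
opening: 0.0425
grasp_force: 12.8
```

Call:
play_rows([
  [[0,0,-4],[0,0,0],0.5],
  [[0,0,-10],[0,0,0],0.5],
  [[0,0,-25],[0,0,0],0.5],
  [[0,0,-55],[0,0,0],0.5],
  [[0,0,-90],[0,0,0],0.5],
  [[0,0,-120],[0,0,0],0.5],
  [[0,0,-130],[0,0,0],0.5],
  [[0,0,-130],[0,0,0],0.5],
  [[0,0,-130],[0,0,0],0.5],
  [[0,0,-130],[0,0,0],0.5],
])

```text
time: 12.55
ee_pos: [0.5202, 0.0899, 0.1926]
tcp_rot: [-180.0, -0.1, -177.2]
wrist_force: [0.1, 0.6, 0.6]
opening: 0.0425
grasp_force: 0.0
```

```bash
python3 - <<'E'
from h import *
o=telemetry.get_obs(); p,d=camera("wrist"); cv2.imwrite("pics/w6.png",p[:,:,::-1]); print(o["time"],o["ee_pos"],o["wrist_force"])
g=np.stack(np.meshgrid(np.arange(640),np.arange(480)),-1).reshape(-1,2); P=bydepth("wrist",g,d,o)
for n,x,y in(("L",.5195,.1157),("R",.522,.0657),("S",.477,.0885)):
    m=np.hypot(P[:,0]-x,P[:,1]-y)<.007; print(n,m.sum(),np.median(P[m,2]).round(4))
m=(P[:,2]>.0595)&(P[:,2]<.064)&(abs(P[:,1]-.093)<.03)&(P[:,0]<.585)&(P[:,0]>.54); print("plate front",np.percentile(P[m,0],1))
E
```

```text
12.55 [0.52016792 0.08994984 0.19264806] [0.11242394 0.62894786 0.63419463]
L 1320 0.1964
R 1303 0.1972
S 411 0.0556
plate front 0.5551022404148109
```

View pics/w6.png

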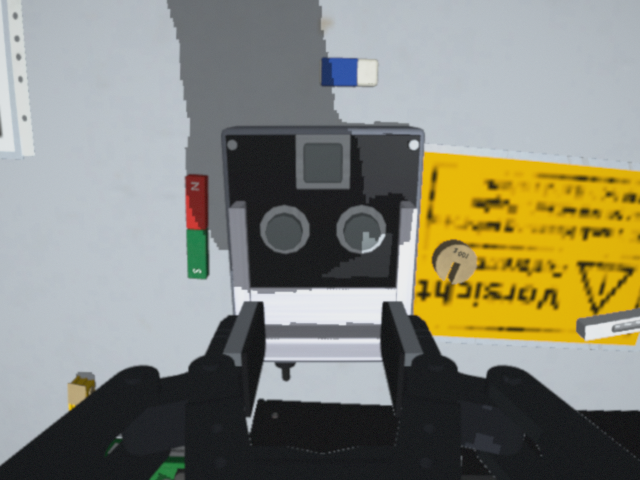

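The guard is still back, with its plate front at 0.555 m. Both keys, at (285,229) and (361,229), are clear of the gripper, and nothing else has moved. I'm handing the job in.

```bash
python3 -c "
from h import *
print(workorder.job_done())"
```

```text
the job is handed in; nothing more can be done
None
```

The guard was pushed back to its end stop, and both round keys were pressed to the bottom together for about 3 s and released. The stop key and the loose things were left alone, and the job was handed in at about 12.6 s; I did not get a clean height reading of the keys after release, and no verdict came back.

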